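# Twist the light module up into the desk light

## Task

Refit the loose round light module in the desk light: pick it up by its grip tab, lift it into the ring under the light's head with the tab to the left of the rib on the head, press it gently up against the spring and turn it anticlockwise (seen from above) until the tab points straight away from the column, then let it settle down so that its lugs lock and it hangs by itself. Never force it against the light, leave the other things on the desk where they are, and let go at the end.

Things in the scene. Friction and masses are not known exactly. Their poses are not given: they have to be found in the camera images.
- module: White round light module, loose, lying lens down, neck up; about 140 g. Origin: centre of its underside, z up. Puck 72 mm across, 20 mm tall, with a narrower aluminium neck on top. An upright grip tab stands out on its -x side: a plate 30 mm long (67 to 97 mm from the axis), 12 mm thick (along y), from 8 to 56 mm above the underside, joined to the puck by a short bar.
- tab (a point): Point in the module's grip tab where it is best held: 82 mm from the module's axis along its -x, 40 mm above its underside. Grip across the 12 mm thickness (module y).
- neck_top (a point): Centre of the neck's top, 47 mm above the module's underside. Neck 44 mm across, its last 7 mm tapering to 34. Three lugs on it reach out to radius 31 mm, 29 to 34 mm above the underside, 10 mm wide: one on the tab's side, the others 120 degrees either way.
- lamp: Low white desk light, fixed. Origin: on the desk, straight below the axis of its ring, z up. Foot and column (16 mm, top at 190 mm) on the +x side, column at x = 68 mm; round head 76 mm across, 40 mm tall, over the origin, open below. The head's height is set anew each time and not reported: the ring's flat underside is 125 to 150 mm above the desk, so feel for it.
- entry_mark (a point): Point on the desk 82 mm from the ring's axis, below where the tab must be when the module goes up into the ring: 48.5 degrees from lock_mark on the lamp's +y side. Within 7 degrees of it the lugs pass the ring's three gaps (36 degrees wide). Ring 48 mm inside, 2 mm play round the neck.
- lock_mark (a point): Point on the desk 82 mm from the ring's axis (lamp -x, the side of the head's small grey rib), below where the tab is when locked, within 4 degrees. From entry_mark, anticlockwise seen from above, the lugs cross a sill (top 6 mm above the ring's underside) and reach pockets (floor 3 mm above it) with a rigid stop behind, 4 to 6 degrees past this mark.
- plunger (a joint): Spring plunger in the head, pushed up by the neck's top; m, 0 free, at most 0.010; yields at 2 N, then 0.4 N per mm. Free face 19 mm above the ring's underside. Reads 0.002 with lugs in the pockets (locked), 0.005 with lugs level with the sill, 0.008 when the puck meets the ring's rigid underside: turn at 0.0055 to 0.0075.
- mug: White patterned mug, 78 mm across, 89 mm tall, a bystander. Origin: centre of the underside.
- phone: Black phone lying flat, 146x72x9 mm, a bystander. Origin: centre of the underside.
- stapler: Small teal stapler, 130 mm long, 33 mm tall, a bystander. Origin: centre of the underside.
- eraser: Eraser, 44x22x12 mm, a bystander. Origin: centre of the underside.
- notes_small: Square pad of notes, 67x67x16 mm, a bystander. Origin: centre of the underside.
- binder_clip_1: Small black binder clip, 27 mm tall, a bystander. Origin: centre of the underside.
- mouse: Black computer mouse, 104x57x33 mm, a bystander. Origin: centre of the underside.

How it is judged:
On the way, in this order (a step that is already met when the one before it is completed fails the run):
1. the module is lifted off the desk (height (world z) of module above 0.03 m), for 0.1 s.
2. the module is pressed up in the ring until the spring plunger yields by more than 4 mm (value of joint plunger above 0.004 m and horizontal distance between module and lamp below 0.008 m), for 0.1 s.
At the end, for the whole second after the job is handed in: The module hangs locked in the ring, at rest and let go: axis within 5 mm of the ring's, level within 0.12 rad, tab pointing along the lamp's -x (tab point within 14 mm sideways), lugs down in the pockets (plunger pressed in by 1 to 3.5 mm) (value of joint plunger between 0.001 and 0.0035 m and horizontal distance between module and lamp below 0.005 m and x of tab in the frame of lamp below -0.074 m and y of tab in the frame of lamp between -0.014 and 0.014 m and angle between module's own z axis and vertical below 0.12 rad and linear speed of module below 0.01 m/s); the robot touches nothing.
It fails at once if the module is pressed against the light with more than 25 N (contact force between module and lamp above 25 N).
It fails at once if the robot itself presses on the light with more than 10 N (contact force between any of the fingers, the arm and lamp above 10 N).
It fails at once if another thing on the desk is moved by more than 20 mm (distance of any of mug, phone, stapler, eraser, notes_small, binder_clip_1, mouse from where it was at the start of the episode above 0.02 m).
It also fails if it takes over 70 s, if anything falls off the work surface, if the arm or the gripper's body presses on something with over 40 N, if the wrist force passes 120 N, or if a joint passes its speed limit or range.

## Robot

A 7-joint arm with a two-finger parallel gripper is mounted at the origin on the work surface; the furniture and walls round the work are solid. World frame = base frame: x ahead of the robot, y to its left, z up, the work surface at z = 0. Lengths are in m, angles in rad, forces in N, time in s.
With the tool pointing down it reaches from about 0.4 to 0.9 m from the base axis. Payload 5.6 kg.
Tool frame: the origin (TCP) lies between the finger pads; the fingertips stand 14 mm ahead of it and the grasp point (between the pads) lies 5 mm behind it (env.finger_overhang is the distance from the TCP to the fingertips, in m); z points along the fingers, y is the line along which they close (so a half turn about z gives the same grasp; the last joint's range is limited). The gripper opens to 92 mm and grips with 3 to 60 N. Pads are 20 mm wide; open, the fingers measure 128 mm over their backs; the gripper's body (75 mm by 189 mm) begins 69 mm behind the grasp point.
Start: joints at [-1.279, 0.468, -0.012, 1.603, 0.006, 1.071, -0.056], TCP at [0.214, 0.614, 0.229] pointing down, gripper open.
Joint ranges: [-2.53, 2.53], [-0.31, 2.02], [-1.57, 1.55], [0.28, 2.44], [-1.29, 4.43], [0.15, 1.84], [-2.92, 2.92]. Speed limits (rad/s): [2.57, 2.57, 3.14, 3.14, 3.14, 3.14, 3.14].

## Interface

Orientations are given as a 3x3 rotation matrix whose columns are the frame's x, y, z axes.
In Python, from rig import env, vision, sign_off gives the robot as it stands.
- The arm moves only by the shell command python3 -m crank 'ROWS' [FORCE]. ROWS is JSON, a list that holds one entry, the list of rows, each a list of 5 numbers: the closure, from 0 (fully open) to 1 (shut), then the shift along the tool's x, y, z in m, then the turn about the tool's z in degrees. A call has 1 to 12 rows; each row is the pose to reach, as a shift and turn from the pose commanded when the call began, along the tool's axes at that moment; what a row does not reach only later rows make up. A row lasts 1/12 s, in which the tool goes at most 41.7 mm and 7.16 degrees, less where a joint would pass 70% of its speed; a pose out of reach is approached as far as the arm can. A call with a gripper value outside its range is refused whole. The fingers move at their own pace and stop on an object; FORCE is the grip in N (left out, the last holds). Time passes only in rows, so rows that repeat a pose let the fingers close. It gives the time, the measured TCP pose, the force, the opening and the grip force at its end, in the units of the state.
- env.sense(): the state, without advancing time (a new reading comes with each control period).
- vision.capture(name): name is "scene" or "top" or "wrist"; returns the picture (480x640x3 uint8, red, green, blue); there is no depth.
- vision.camera_params(name): a dict with "vfov" (degrees; the focal length in pixels is half the picture's height over the tangent of half this angle, whatever the lens; pixels are square), "cx", "cy" (the principal point, pixels), "dist_coeffs" ([k1, k2, p1, p2, k3] as OpenCV has them; the pictures are not rectified), "camera_from_world" (4x4, takes a point from world to camera coordinates). Camera axes: x right, y up, looking along -z (the intrinsics and any distortion apply to the point x, -y, -z); pixel columns grow to the right and rows downward; lengths in m; the calibration is good to about 2 mm. A picture is of the moment at which its call begins: read the wrist's pose just before it. camera_params takes no time and is no camera call; for the wrist camera it gives the pose at the moment of the call.
- sign_off(): hands the job in; it is judged then, once.
The state is a dict: "time_s": time; "joint_positions": joint angles; "dq": joint speeds; "effort": joint torques, N m; "tool_pos": TCP position; "eef_rot": TCP orientation; "wrist_force": force on the tool from outside, world axes, zero at the start; "torque": the same for the moment, N m; "grip_width": opening from 0.0 (shut) to 1.0 (fully open); "finger_force": force on a finger pad.
Only numpy, scipy, OpenCV 4.12 (cv2) and the standard library are available. Lean on these libraries where they do the work, as an engineer would, in place of code of your own. Each camera call takes 0.05 s, during which the arm holds its last target. There are 200 camera calls.

## Working session

There is one attempt and no reset: what is moved stays moved. The work goes in short steps, Python scripts to look and compute and a shell command to move; the robot and the scene stay as the last step left them, time stands still between calls to the robot, and variables do not carry over. Pictures are saved under pics/ and viewed, at most 10 in all, crops included, and the job is handed in when it is done.

```bash
mkdir -p pics; ls; python3 - <<'E'
from rig import env, vision
import cv2, numpy as np
s=env.sense(); print(s['tool_pos'],np.round(s['eef_rot'],3),s['grip_width'],s['time_s'])
for n in("scene","top"):
    im=vision.capture(n); cv2.imwrite(f"pics/{n}0.png",im[:,:,::-1])
    p=vision.camera_params(n); print(n,p['vfov'],p['cx'],p['cy'],p['dist_coeffs'],np.round(p['camera_from_world'],3).tolist())
E
```

```text
pics
[0.21346866 0.61334534 0.22762379] [[-0.944  0.329 -0.   ]
 [ 0.329  0.944 -0.002]
 [-0.    -0.002 -1.   ]] 0.9971201400207611 0.0
scene 43.29342829040576 324.7747983976127 239.5688981243368 [0.07237504 0.         0.         0.         0.        ] [[0.886, -0.463, -0.014, -0.349], [0.312, 0.575, 0.756, -0.266], [-0.342, -0.675, 0.654, -1.279], [0.0, 0.0, 0.0, 1.0]]
top 52.414176843508606 317.04477065498554 239.92212497907096 [-0.0130911  0.         0.         0.         0.       ] [[-0.024, -1.0, -0.015, 0.101], [0.992, -0.026, 0.127, -0.475], [-0.127, -0.012, 0.992, -1.24], [0.0, 0.0, 0.0, 1.0]]
```

View pics/scene0.png

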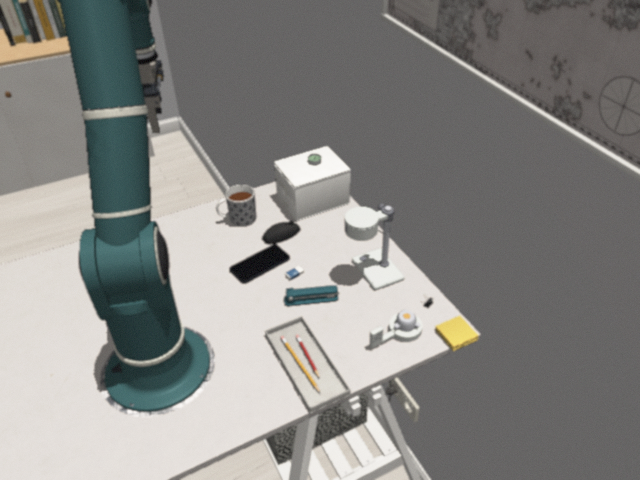

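View pics/top0.png

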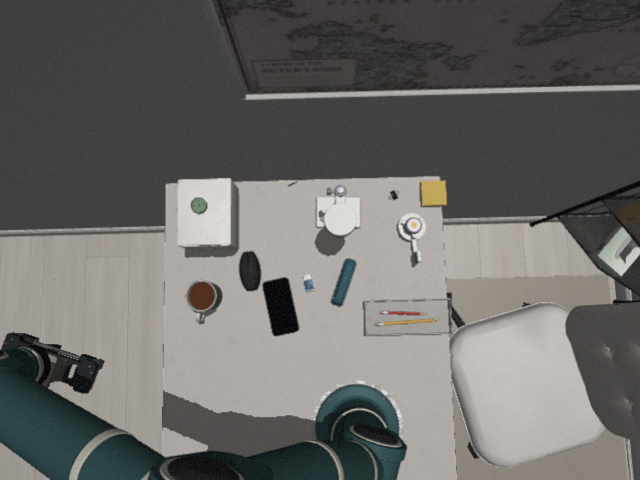

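The scene shows the module at about (407,322) with its tab at (376,338), and the lamp head at (362,222) with its column at (387,240). In the top view the module is at (411,228), its tab at (417,258), the head at (340,219) and the column top at (340,190). Next I'll enlarge these areas.

```bash
cat > h.py <<'E'
import cv2, numpy as np
from rig import env, vision
def K(p):
    f=240/np.tan(np.radians(p['vfov'])/2); return np.array([[f,0,p['cx']],[0,f,p['cy']],[0,0,1.]])
def ray(p,uv):
    x,y=cv2.undistortPoints(np.array([[uv]],float),K(p),np.array(p['dist_coeffs'],float))[0,0]
    T=np.array(p['camera_from_world']); R=T[:3,:3]
    d=R.T@np.array([x,-y,-1.]); return -R.T@T[:3,3], d/np.linalg.norm(d)
def plane(p,uv,z):
    o,d=ray(p,uv); return o+d*(z-o[2])/d[2]
def tri(*pu):
    A=np.zeros((3,3));b=np.zeros(3);L=[]
    for p,uv in pu:
        o,d=ray(p,uv);M=np.eye(3)-np.outer(d,d);A+=M;b+=M@o;L.append((M,o))
    X=np.linalg.solve(A,b); return X,[round(1000*float(np.linalg.norm(M@(X-o))),1) for M,o in L]
def proj(p,X):
    T=np.array(p['camera_from_world']);c=T[:3,:3]@np.array(X)+T[:3,3]
    return cv2.projectPoints(np.array([[c[0],-c[1],-c[2]]]),np.zeros(3),np.zeros(3),K(p),np.array(p['dist_coeffs'],float))[0][0,0]
E
python3 - <<'E'
from h import *
t=cv2.imread('pics/top0.png');s=cv2.imread('pics/scene0.png')
r=lambda i,x,y:cv2.resize(i[y:y+100,x:x+133],(400,300),interpolation=cv2.INTER_CUBIC)
o=np.vstack([np.hstack([r(t,310,170),r(t,345,190)]),np.hstack([r(s,320,190),r(s,340,270)])])
cv2.imwrite('pics/z.png',o)
pt=vision.camera_params('top');ps=vision.camera_params('scene')
print('mod',plane(pt,(411,228),.02),plane(pt,(417,258),.05),tri((pt,(411,226)),(ps,(407,315))),tri((pt,(417,259)),(ps,(376,334))))
print('head',plane(pt,(340,219),.18), 'col',plane(pt,(340,190),.19),tri((pt,(340,190)),(ps,(387,211))),tri((pt,(340,219)),(ps,(362,215))))
E
```

```text
mod [ 0.50408714 -0.15853885  0.02      ] [ 0.4219441  -0.16457044  0.05      ] (array([ 0.50998457, -0.15663823,  0.04219966]), [4.3, 4.3]) (array([ 0.42425103, -0.16835711,  0.03917585]), [4.3, 4.3])
head [0.5056622  0.03338979 0.18      ] col [0.57178004 0.031719   0.19      ] (array([0.57407116, 0.03150632, 0.17743178]), [0.7, 0.7]) (array([0.50571645, 0.0329918 , 0.19018887]), [1.9, 1.9])
```

View pics/z.png

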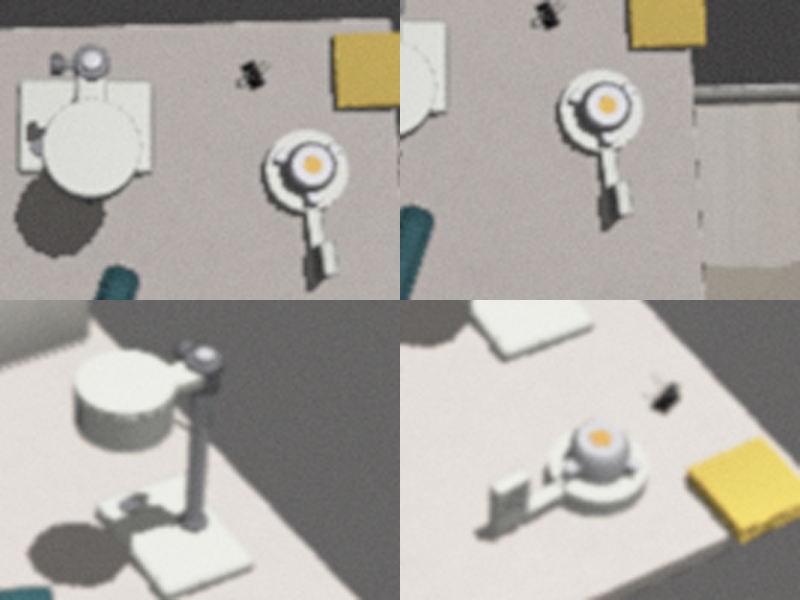

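```bash
python3 - <<'E'
from h import *
pt=vision.camera_params('top');ps=vision.camera_params('scene')
n=tri((pt,(413.6,225.1)),(ps,(406.4,316)));t=tri((pt,(418.4,255.8)),(ps,(376.8,329.8)))
print(n,t); d=t[0]-n[0]; print(np.hypot(*d[:2]),np.degrees(np.arctan2(d[1],d[0])))
print(tri((pt,(340.4,218.5)),(ps,(361.2,217))))
c=[plane(pt,(310+x/3.-.3,170+y/3.-.3),.01) for x,y in((20,82),(152,81),(18,171),(152,171))]
print(np.round(c,4).tolist())
col=tri((pt,(340.6,190)),(ps,(387.8,207.5)));print(col)
w=vision.camera_params('wrist');print(w['vfov'],np.round(np.linalg.inv(w['camera_from_world']),3).tolist())
s=env.sense();print(s['tool_pos'])
R=np.array(s['eef_rot'])
for g in((.42,.32,.36),(.40,-.165,.30)): print(R.T@(np.array(g)-s['tool_pos']))
E
```

```text
(array([ 0.50874391, -0.1614651 ,  0.04524558]), [1.1, 1.1]) (array([ 0.42869753, -0.1687729 ,  0.05130936]), [1.5, 1.5])
0.08037927091514073 -174.78366547319607
(array([0.50586906, 0.03264865, 0.18512994]), [0.1, 0.1])
[[0.5961, 0.0887, 0.01], [0.5938, -0.0292, 0.01], [0.5157, 0.0923, 0.01], [0.5126, -0.0263, 0.01]]
(array([0.57281509, 0.0299511 , 0.18863548]), [0.8, 0.8])
61.62613296082573 [[0.327, -0.919, -0.22, 0.152], [0.945, 0.318, 0.077, 0.634], [-0.001, -0.233, 0.972, 0.383], [0.0, 0.0, 0.0, 1.0]]
[0.213492   0.61341247 0.22774276]
[-0.29148785 -0.20944964 -0.13188668]
[-0.43199214 -0.67398449 -0.07113378]
```

```bash
python3 -m crank '[[[0,0,0,-0.04,0],[0,-0.02,-0.015,-0.08,0],[0,-0.05,-0.03,-0.11,-4],[0,-0.08,-0.06,-0.13,-8],[0,-0.11,-0.08,-0.13,-12],[0,-0.14,-0.1,-0.13,-16],[0,-0.17,-0.12,-0.13,-20],[0,-0.2,-0.145,-0.13,-24],[0,-0.23,-0.165,-0.13,-24],[0,-0.26,-0.19,-0.13,-24],[0,-0.29,-0.21,-0.13,-24],[0,-0.29,-0.21,-0.13,-24]]]'; python3 - <<'E'
from h import *
s=env.sense();R=np.array(s['eef_rot']);print(np.round(R,3),s['tool_pos'])
print(R.T@(np.array((.40,-.165,.32))-s['tool_pos']))
E
```

```text
time_s: 1.1
tool_pos: [0.4232, 0.3129, 0.3587]
eef_rot: [[-0.997, -0.072, 0.002], [-0.072, 0.997, -0.003], [-0.002, -0.003, -1.0]]
wrist_force: [-0.1, -0.0, 0.7]
grip_width: 1.003
finger_force: 0.0
[[-0.997 -0.072  0.002]
 [-0.072  0.997 -0.003]
 [-0.002 -0.003 -1.   ]] [0.42324018 0.31293941 0.35869782]
[ 0.05782682 -0.47489013  0.03998915]
```

```bash
cat > cap.py <<'E'
import sys,json; from h import *
n=sys.argv[1]; p=vision.camera_params('wrist'); im=vision.capture('wrist')
cv2.imwrite(f'pics/{n}.png',im[:,:,::-1]); json.dump({k:np.array(v).tolist() for k,v in p.items()},open(f'pics/{n}.json','w'))
E
python3 -m crank '[[[0,0.01,-0.035,0,0],[0,0.02,-0.075,0,0],[0,0.03,-0.115,0,0],[0,0.04,-0.155,0,0],[0,0.05,-0.195,0,0],[0,0.055,-0.23,0,0],[0,0.055,-0.26,0,0],[0,0.055,-0.28,0,0],[0,0.055,-0.28,0,0],[0,0.055,-0.28,0,0]]]' | head -2; python3 cap.py w1
python3 -m crank '[[[0,0,-0.035,0,0],[0,0,-0.075,0,0],[0,0,-0.115,0.01,0],[0,0,-0.15,0.02,0],[0,0,-0.18,0.03,0],[0,0,-0.195,0.04,0],[0,0,-0.195,0.04,0],[0,0,-0.195,0.04,0]]]' | head -2; python3 cap.py w2
python3 -c "
import cv2,numpy as np
cv2.imwrite('pics/z2.png',cv2.resize(np.vstack([cv2.imread('pics/w1.png'),cv2.imread('pics/w2.png')])[:,:],(400*1,600)) if 0 else np.hstack([cv2.resize(cv2.imread('pics/w%d.png'%i),(400,300)) for i in (1,2)]))"
```

```text
time_s: 1.93
tool_pos: [0.387, 0.0363, 0.3586]
time_s: 2.65
tool_pos: [0.4037, -0.1565, 0.3181]
```

View pics/z2.png

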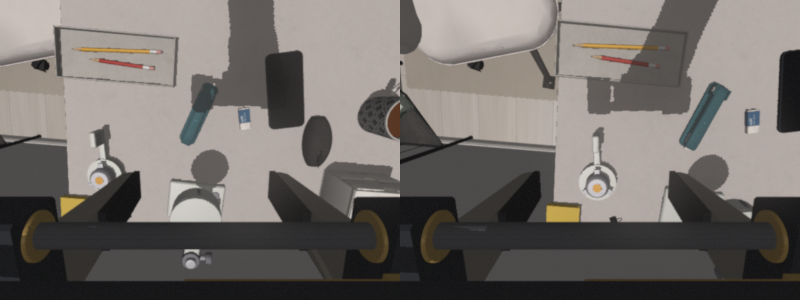

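Picture w1 (left half, at half scale) shows the module's neck at about (98,180), its tab at (97,140) and the lamp head, partly hidden, at (195,205). In w2 the neck is at about (597,187) and the tab at (599,143), both counted across the joined image. I'll enlarge these.

```bash
python3 - <<'E'
from h import *
a=cv2.imread('pics/w1.png');b=cv2.imread('pics/w2.png')
r=lambda i,x,y:cv2.resize(i[y:y+120,x:x+160],(400,300),interpolation=cv2.INTER_CUBIC)
cv2.imwrite('pics/z3.png',np.vstack([np.hstack([r(a,90,190),r(b,240,200)]),np.hstack([r(a,230,270),r(a,250,340)])]))
for i,im in((1,a),(2,b)):
    h=cv2.cvtColor(im,cv2.COLOR_BGR2HSV); m=cv2.inRange(h,(8,60,120),(22,255,255)); 
    n,_,st,c=cv2.connectedComponentsWithStats(m); print([(st[k].tolist(),np.round(c[k],1)) for k in range(1,n) if st[k][4]>20 and st[k][1]>230 and st[k][1]<360])
E
```

```text
[([152, 283, 13, 12, 126], array([158.2, 288.6])), ([96, 316, 40, 30, 635], array([110.3, 326.8]))]
[([308, 295, 15, 13, 149], array([314.9, 300.9])), ([234, 329, 54, 26, 1253], array([259.5, 342.2]))]
```

View pics/z3.png

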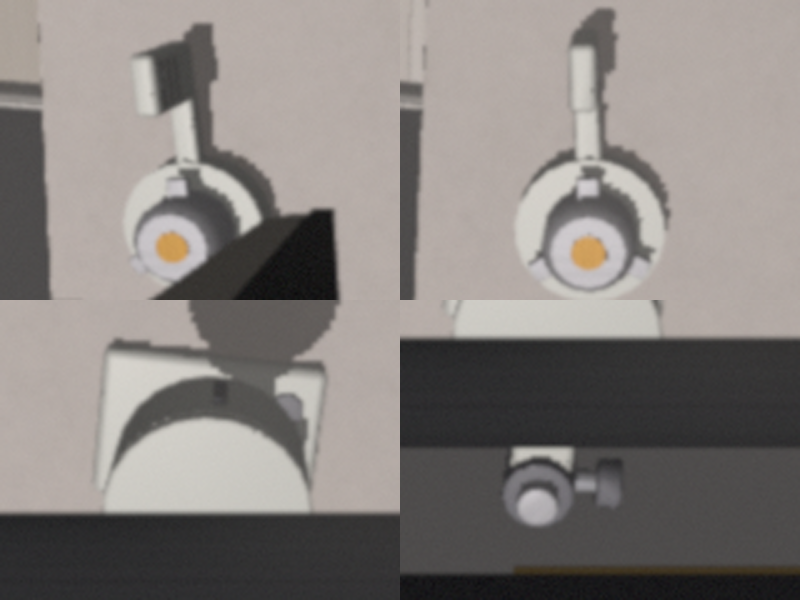

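```bash
python3 - <<'E'
from h import *; import json
pt=vision.camera_params('top');ps=vision.camera_params('scene');a=json.load(open('pics/w1.json'));b=json.load(open('pics/w2.json'))
n=tri((a,(158.4,288.6)),(b,(314.9,300.9)));t=tri((a,(148.1,223.3)),(b,(312.8,230.6)))
print('wrist pair',n,t);d=t[0]-n[0];print(np.hypot(*d[:2]),np.degrees(np.arctan2(d[1],d[0])))
n=tri((a,(158.4,288.6)),(b,(314.9,300.9)),(pt,(413.6,225.1)),(ps,(406.4,316)));t=tri((a,(148.1,223.3)),(b,(312.8,230.6)),(pt,(418.4,255.8)),(ps,(376.8,329.8)))
print(n,t);d=t[0]-n[0];print(np.hypot(*d[:2]),np.degrees(np.arctan2(d[1],d[0])))
H=tri((pt,(340.4,218.5)),(ps,(361.2,217)))[0]
C=tri((pt,(340.6,190)),(ps,(387.8,207.5)),(a,(304.9,421.7)));print('col',C)
# head y from w1 line at head top
for z in (.175,.185):
    l=plane(a,(230+105/2.5,270+210/2.5),z);r=plane(a,(230+310/2.5,270+210/2.5),z);print('edges',l,r,(l+r)/2,'front',plane(a,(230+205/2.5,270+118/2.5),z))
for z in (.15,.165): 
    q=plane(a,(317.7,305.7),z);print('rib',q,np.degrees(np.arctan2(q[1]-.0326,q[0]-.506)),np.hypot(q[1]-.0326,q[0]-.506))
# foot in w1
c=[plane(a,(230+x/2.5,270+y/2.5),.008) for x,y in((110,48),(325,68),(97,185))];print(np.round(c,4).tolist(),[np.degrees(np.arctan2(*(c[0]-c[k])[[1,0]])) for k in(1,2)])
E
```

```text
wrist pair (array([ 0.50979544, -0.16151487,  0.04623621]), [0.1, 0.1]) (array([ 0.42768896, -0.17015717,  0.05170777]), [0.1, 0.1])
0.08256006841608313 -173.99133046528019
(array([ 0.50926484, -0.16151535,  0.04580461]), [0.7, 0.6, 1.7, 0.6]) (array([ 0.42800103, -0.16954925,  0.05218726]), [0.6, 0.7, 1.7, 1.6])
0.08165996858988409 -174.35396709727226
col (array([0.57300834, 0.0303546 , 0.18841005]), [0.9, 0.9, 0.5])
edges [ 0.51384454 -0.00469516  0.175     ] [0.50752926 0.07120396 0.175     ] [0.5106869 0.0332544 0.175    ] front [0.47406087 0.02955837 0.175     ]
edges [ 0.50817445 -0.0036765   0.185     ] [0.5020454  0.06998451 0.185     ] [0.50510993 0.03315401 0.185     ] front [0.46956392 0.02956697 0.185     ]
rib [0.47289618 0.03413277 0.15      ] 177.34899365329485 0.03313928701318061
rib [0.46666187 0.03395634 0.165     ] 178.02528282430603 0.03936151027196883
[[0.5133, -0.024, 0.008], [0.5151, 0.0912, 0.008], [0.5937, -0.0269, 0.008]] [np.float64(-90.86903920253216), np.float64(177.94291289040996)]
```

```bash
cat > go.py <<'E'
import sys; from h import *
# desired TCP world xyz, tab angle deg -> shift, turn
x,y,z,a=map(float,sys.argv[1:5]); s=env.sense(); R=np.array(s['eef_rot'])
cur=np.degrees(np.arctan2(R[1,0],R[0,0]))
print('t',s['time_s'],'tcp',np.round(s['tool_pos'],4),'ang',round(cur%360,2),'zax',np.round(R[:,2],3),'F',np.round(s['wrist_force'],1),'M',np.round(s['torque'],2))
print('shift mm',np.round(1000*R.T@(np.array([x,y,z])-s['tool_pos']),1),'turn',round(-((a-cur+180)%360-180),2))
E
python3 go.py .4279 -.1699 .035 185.9
```

```text
t 2.7 tcp [ 0.404  -0.1559  0.3185] ang 184.94 zax [-0.001  0.    -1.   ] F [ 0.5 -1.5  0.8] M [ 0.09 -0.01 -0.  ]
shift mm [-22.8 -16.  283.4] turn -0.96
```

```bash
python3 -m crank '[[[0,-0.01,-0.006,0.04,-1],[0,-0.023,-0.016,0.08,-1],[0,-0.023,-0.016,0.115,-1],[0,-0.023,-0.016,0.15,-1],[0,-0.023,-0.016,0.18,-1],[0,-0.023,-0.016,0.2,-1],[0,-0.023,-0.016,0.2,-1],[0,-0.023,-0.016,0.2,-1]]]' |head -2;python3 go.py .4279 -.1699 .035 185.9
```

```text
time_s: 3.37
tool_pos: [0.4281, -0.1702, 0.1184]
t 3.3667 tcp [ 0.4281 -0.1702  0.1184] ang 185.96 zax [-0.002  0.001 -1.   ] F [ 1.1  0.2 -0.1] M [-0.   -0.05  0.02]
shift mm [ 0.1  0.2 83.4] turn 0.06
```

```bash
python3 -m crank '[[[0,0,0,0.03,0],[0,0,0,0.055,0],[0,0,0,0.075,0],[0,0,0,0.083,0],[0,0,0,0.083,0],[0,0,0,0.083,0],[0.5,0,0,0.083,0],[0.7,0,0,0.083,0],[0.8,0,0,0.083,0],[0.9,0,0,0.083,0],[1,0,0,0.083,0],[1,0,0,0.083,0]]]' 60; python3 -m crank '[[[1,0,0,0,0],[1,0,0,0,0],[1,0,0,0,0],[1,0,0,0,0],[1,0,0,0,0],[1,0,0,0,0]]]' 60 ;python3 go.py .4279 -.1699 .035 185.9
```

```text
time_s: 4.37
tool_pos: [0.4279, -0.1717, 0.0358]
eef_rot: [[-0.995, -0.101, 0.0], [-0.101, 0.995, 0.0], [-0.0, -0.0, -1.0]]
wrist_force: [-0.1, 0.9, 0.2]
grip_width: 0.587
finger_force: 0.0
time_s: 4.87
tool_pos: [0.4278, -0.1717, 0.0356]
eef_rot: [[-0.995, -0.101, -0.0], [-0.101, 0.995, 0.0], [0.0, 0.0, -1.0]]
wrist_force: [-0.2, 0.2, 0.3]
grip_width: 0.155
finger_force: 0.1
t 4.8667 tcp [ 0.4278 -0.1717  0.0356] ang 185.81 zax [-0.  0. -1.] F [-0.2  0.2  0.3] M [ 0.09 -0.01  0.02]
shift mm [-0.3  1.8  0.6] turn -0.09
```

```bash
python3 -m crank '[[[1,0,0,0,0],[1,0,0,0,0],[1,0,0,0,0],[1,0,0,0,0]]]' 60 ;python3 go.py .4279 -.1699 .035 185.9
```

```text
time_s: 5.2
tool_pos: [0.4277, -0.1716, 0.0356]
eef_rot: [[-0.995, -0.101, -0.0], [-0.101, 0.995, 0.0], [0.0, 0.0, -1.0]]
wrist_force: [-0.1, -1.1, 0.4]
grip_width: 0.126
finger_force: 60.0
t 5.2 tcp [ 0.4277 -0.1716  0.0356] ang 185.82 zax [-0.  0. -1.] F [-0.1 -1.1  0.4] M [ 0.1   0.06 -0.01]
shift mm [-0.3  1.7  0.6] turn -0.08
```

```bash
python3 -m crank '[[[1,0,0,-0.01,0],[1,0,0,-0.03,0],[1,0,0,-0.05,0],[1,0,0,-0.05,0],[1,0,0,-0.05,0],[1,0,0,-0.05,0]]]';python3 go.py .4277 -.1716 .285 185.8; python3 cap.py w3; python3 - <<'E'
from h import *
pt=vision.camera_params('top');ps=vision.camera_params('scene')
print('box',tri((pt,(236,246)),(ps,(290,186))), plane(pt,(236,246),.12))
i=cv2.imread('pics/w3.png');j=vision.capture('scene')[:,:,::-1]
cv2.imwrite('pics/z4.png',np.hstack([cv2.resize(i[160:400,200:440],(400,400)),cv2.resize(j[250:370,330:450],(400,400),interpolation=cv2.INTER_CUBIC)]))
E
```

```text
time_s: 5.7
tool_pos: [0.4276, -0.1713, 0.0854]
eef_rot: [[-0.995, -0.102, -0.0], [-0.102, 0.995, 0.0], [0.0, 0.0, -1.0]]
wrist_force: [-0.3, -0.2, -0.1]
grip_width: 0.13
finger_force: 60.0
t 5.7 tcp [ 0.4276 -0.1713  0.0854] ang 185.84 zax [-0.  0. -1.] F [-0.3 -0.2 -0.1] M [0.06 0.07 0.  ]
shift mm [  -0.    -0.2 -199.6] turn 0.04
box (array([0.45048242, 0.28512525, 0.13036098]), [4.8, 4.8]) [0.4562439  0.28530487 0.12      ]
```

View pics/z4.png

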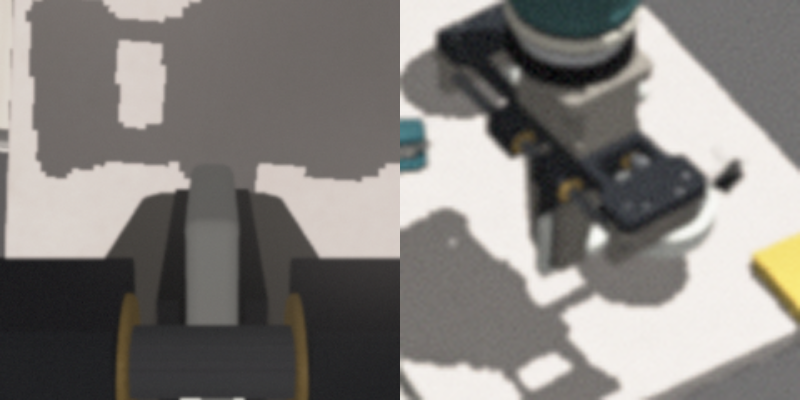

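Picture: the tab sits between the pads, and the module is off the desk (its shadow is detached) and roughly level. I'll lift it high and carry it round to the lamp's far side for the radial approach.

```bash
python3 -m crank '[[[1,0,0,-0.03,0],[1,0,0,-0.065,0],[1,0,0,-0.1,5],[1,0,0,-0.135,10],[1,0,0,-0.17,16],[1,0,0,-0.195,22],[1,0,0,-0.2,28],[1,0,0,-0.2,34],[1,0,0,-0.2,40],[1,0,0,-0.2,46],[1,0,0,-0.2,52],[1,0,0,-0.2,56]]]'|head -2;python3 go.py .402 .157 .285 129.7
```

```text
time_s: 6.8
tool_pos: [0.4273, -0.1715, 0.2848]
t 6.8 tcp [ 0.4273 -0.1715  0.2848] ang 129.52 zax [-0.002  0.    -1.   ] F [-0.5  0.2 -1.2] M [0.02 0.05 0.05]
shift mm [ 2.695e+02  1.895e+02 -1.000e-01] turn -0.18
```

```bash
python3 -m crank '[[[1,0.02,0.014,0,0],[1,0.047,0.033,0,0],[1,0.075,0.053,0,0],[1,0.103,0.073,0,0],[1,0.131,0.092,0,0],[1,0.159,0.112,0,0],[1,0.187,0.131,0,0],[1,0.215,0.151,0,0],[1,0.24,0.169,0,0],[1,0.26,0.183,0,0],[1,0.27,0.19,0,0],[1,0.27,0.19,0,0]]]'|head -2; python3 -m crank '[[[1,0,0,0,0],[1,0,0,0.03,0],[1,0,0,0.065,0],[1,0,0,0.1,0],[1,0,0,0.135,0],[1,0,0,0.165,0],[1,0,0,0.18,0],[1,0,0,0.185,0],[1,0,0,0.185,0],[1,0,0,0.185,0]]]'|head -2
python3 go.py .4531 .0959 .1 129.7; python3 - <<'E'
from h import *
for n in('top','scene'): cv2.imwrite(f'pics/{n}1.png',vision.capture(n)[:,:,::-1])
a=cv2.imread('pics/top1.png');b=cv2.imread('pics/scene1.png')
cv2.imwrite('pics/z5.png',np.hstack([cv2.resize(a[160:290,270:400],(400,400),interpolation=cv2.INTER_CUBIC),cv2.resize(b[150:290,290:430],(400,400),interpolation=cv2.INTER_CUBIC)]))
E
```

```text
time_s: 7.8
tool_pos: [0.4002, 0.1593, 0.2847]
time_s: 8.63
tool_pos: [0.4018, 0.1565, 0.1013]
t 8.6333 tcp [0.4018 0.1565 0.1013] ang 129.7 zax [ 0.001  0.    -1.   ] F [-0.4 -0.1 -0.9] M [0.03 0.09 0.01]
shift mm [-79.4   0.8   1.4] turn 0.0
```

View pics/z5.png

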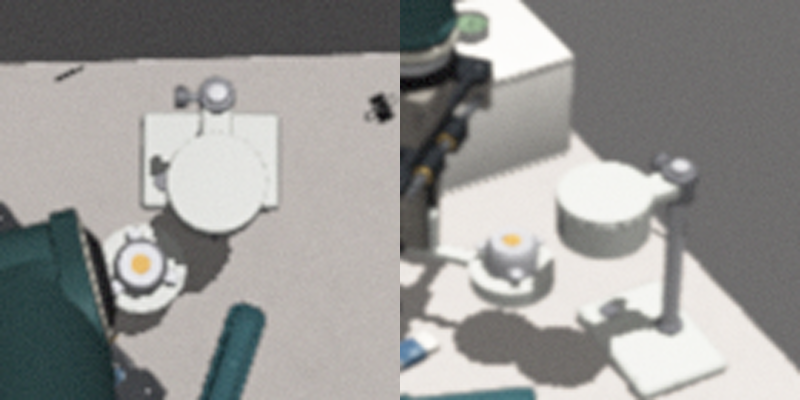

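Both views show the module hanging level on the lamp's far side, with its orange spot at about (141,264) in the top crop and (513,241) in the scene crop. The head's centre is at (216,181) in the top crop. I'll measure the relative position.

```bash
python3 - <<'E'
from h import *
pt=vision.camera_params('top');ps=vision.camera_params('scene');u=[]
for f,x0,y0,x1,y1 in(('top1',300,230,330,260),('scene1',315,220,345,245)):
    h=cv2.cvtColor(cv2.imread(f'pics/{f}.png'),cv2.COLOR_BGR2HSV)[y0:y1,x0:x1];m=cv2.moments(cv2.inRange(h,(8,60,120),(24,255,255)),True);u.append((m['m10']/m['m00']+x0,m['m01']/m['m00']+y0));print(u[-1],m['m00'])
n=tri((pt,u[0]),(ps,u[1]));print('neck',n)
s=env.sense();R=np.array(s['eef_rot']);e=R.T@(n[0]-s['tool_pos']);print('neck in tool',e)
g=cv2.cvtColor(cv2.imread('pics/top1.png'),cv2.COLOR_BGR2GRAY);g=cv2.resize(g[190:250,310:370],None,fx=6,fy=6,interpolation=cv2.INTER_CUBIC)
c=cv2.HoughCircles(g,cv2.HOUGH_GRADIENT_ALT,1.5,30,param1=150,param2=.5,minRadius=70,maxRadius=120)
if c is not None:
  for k in c[0]:
    uv=(310+(k[0]+.5)/6-.5,190+(k[1]+.5)/6-.5);print(uv,k[2]/6,[plane(pt,uv,z) for z in(.175,.185)])
print(tri((pt,(339.9,218.5)),(ps,(361.05,217.4))))
E
```

```text
(315.3666666666667, 245.36666666666667) 30.0
(328.5, 233.5) 20.0
neck (array([0.45381756, 0.09272947, 0.11304305]), [0.2, 0.2])
neck in tool [-0.0827973  -0.00148474 -0.01110826]
(array([0.50621648, 0.03373757, 0.18309104]), [0.1, 0.1])
```

```bash
python3 -m crank '[[[1,-0.015,0,0,0],[1,-0.035,0.001,0,0],[1,-0.055,0.002,0,0],[1,-0.07,0.002,0,0],[1,-0.079,0.002,0,0],[1,-0.079,0.002,0,0],[1,-0.079,0.002,-0.005,0],[1,-0.079,0.002,-0.01,0],[1,-0.079,0.002,-0.01,0],[1,-0.079,0.002,-0.01,0],[1,-0.079,0.002,-0.01,0]]]'|head -2
python3 go.py .4531 .0959 .1 129.7; python3 - <<'E'
from h import *
pt=vision.camera_params('top');ps=vision.camera_params('scene')
s=env.sense();R=np.array(s['eef_rot']);n=s['tool_pos']+R@[-.082,0,-.0114];print('axis est',n, 'alt',s['tool_pos']+R@[-.0828,-.0015,-.0114])
for n in('top','scene'): cv2.imwrite(f'pics/{n}2.png',vision.capture(n)[:,:,::-1])
a=cv2.imread('pics/top2.png');b=cv2.imread('pics/scene2.png')
cv2.imwrite('pics/z6.png',np.hstack([cv2.resize(a[160:290,270:400],(400,400),interpolation=cv2.INTER_CUBIC),cv2.resize(b[190:290,320:420],(400,400),interpolation=cv2.INTER_CUBIC)]))
E
```

```text
time_s: 9.65
tool_pos: [0.4527, 0.0986, 0.1107]
t 9.65 tcp [0.4527 0.0986 0.1107] ang 129.89 zax [ 0.  0. -1.] F [-0.2 -0.4 -0.9] M [ 0.03  0.05 -0.05]
shift mm [-2.4 -1.4 10.7] turn 0.19
axis est [0.50527339 0.0357127  0.12213103] alt [0.50463543 0.03413695 0.1221303 ]
```

View pics/z6.png

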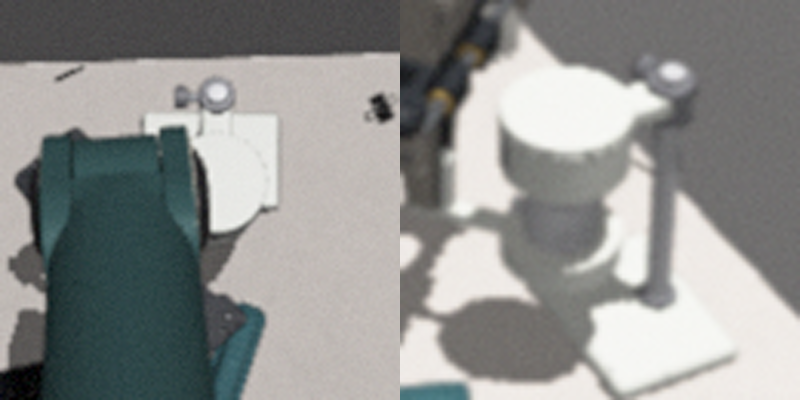

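The scene crop shows the neck centred below the head. I'll trim 1.5 mm inward and rise step by step.

```bash
f(){ tail -4|head -1; python3 go.py .4531 .0959 .1 129.7|head -1; }
python3 -m crank '[[[1,-0.0015,0,-0.004,0],[1,-0.0015,0,-0.008,0],[1,-0.0015,0,-0.012,0],[1,-0.0015,0,-0.016,0],[1,-0.0015,0,-0.016,0],[1,-0.0015,0,-0.016,0]]]'|f
python3 -m crank '[[[1,0,0,-0.002,0],[1,0,0,-0.004,0],[1,0,0,-0.004,0],[1,0,0,-0.004,0]]]'|f
python3 -m crank '[[[1,0,0,-0.002,0],[1,0,0,-0.004,0],[1,0,0,-0.004,0],[1,0,0,-0.004,0]]]'|f
```

```text
eef_rot: [[-0.64, 0.768, 0.001], [0.768, 0.64, 0.0], [-0.0, 0.001, -1.0]]
t 10.25 tcp [0.4542 0.0969 0.127 ] ang 129.81 zax [ 0.001  0.    -1.   ] F [-0.2 -0.8 -0.7] M [0.01 0.11 0.02]
eef_rot: [[-0.64, 0.768, 0.0], [0.768, 0.64, 0.0], [-0.0, 0.0, -1.0]]
t 10.5833 tcp [0.454  0.0968 0.1307] ang 129.81 zax [ 0.  0. -1.] F [-0.4  0.2 -0.7] M [-0.03  0.09  0.  ]
eef_rot: [[-0.64, 0.768, 0.0], [0.768, 0.64, 0.0], [-0.0, 0.0, -1.0]]
t 10.9167 tcp [0.4541 0.0968 0.1347] ang 129.82 zax [ 0.  0. -1.] F [ 0.  -0.2 -0.4] M [0.01 0.08 0.04]
```

```bash
f(){ cat >/dev/null; python3 go.py .4531 .0959 .1 129.7|head -1; }
for i in 1 ; do python3 -m crank '[[[1,0,0,-0.002,0],[1,0,0,-0.003,0],[1,0,0,-0.003,0]]]'|f
python3 -m crank '[[[1,0,0,-0.002,0],[1,0,0,-0.003,0],[1,0,0,-0.003,0]]]'|f
python3 -m crank '[[[1,0,0,-0.002,0],[1,0,0,-0.003,0],[1,0,0,-0.003,0]]]'|f; done
```

```text
t 11.1667 tcp [0.4541 0.0968 0.1378] ang 129.81 zax [ 0.  0. -1.] F [-0.2  0.2 -1.1] M [ 0.    0.09 -0.05]
t 11.4167 tcp [0.4541 0.0969 0.1408] ang 129.81 zax [ 0.  0. -1.] F [ 0.9 -0.6 -1.5] M [-0.01  0.05  0.04]
t 11.6667 tcp [0.4541 0.0969 0.1439] ang 129.81 zax [ 0.  0. -1.] F [-0.1  0.4 -0.6] M [0.03 0.1  0.04]
```

```bash
f(){ cat >/dev/null; python3 go.py .4531 .0959 .1 129.7|head -1; }
python3 -m crank '[[[1,0,0,-0.002,0],[1,0,0,-0.002,0],[1,0,0,-0.002,0]]]'|f
python3 -m crank '[[[1,0,0,-0.002,0],[1,0,0,-0.002,0],[1,0,0,-0.002,0]]]'|f
python3 -m crank '[[[1,0,0,-0.002,0],[1,0,0,-0.002,0],[1,0,0,-0.002,0]]]'|f
python3 -m crank '[[[1,0,0,-0.002,0],[1,0,0,-0.002,0],[1,0,0,-0.002,0]]]'|f
```

```text
t 11.9167 tcp [0.454  0.0968 0.1457] ang 129.81 zax [ 0.  0. -1.] F [-0.5  0.3 -1.2] M [-0.01  0.05 -0.03]
t 12.1667 tcp [0.454  0.0969 0.1477] ang 129.81 zax [ 0.  0. -1.] F [ 0.1 -0.  -1.9] M [-0.    0.04  0.02]
t 12.4167 tcp [0.454  0.0968 0.1497] ang 129.82 zax [ 0.  0. -1.] F [-0.1  0.3 -1.9] M [0.02 0.09 0.03]
t 12.6667 tcp [0.454  0.0968 0.1517] ang 129.81 zax [ 0.  0. -1.] F [-0.4  0.4 -0.7] M [-0.04  0.07  0.03]
```

```bash
f(){ cat >/dev/null; python3 go.py .4531 .0959 .1 129.7|head -1; }
python3 -m crank '[[[1,0,0,-0.0015,0],[1,0,0,-0.0015,0],[1,0,0,-0.0015,0]]]'|f
python3 -m crank '[[[1,0,0,-0.0015,0],[1,0,0,-0.0015,0],[1,0,0,-0.0015,0]]]'|f
python3 -m crank '[[[1,0,0,-0.0015,0],[1,0,0,-0.0015,0],[1,0,0,-0.0015,0]]]'|f
```

```text
t 12.9167 tcp [0.454  0.0969 0.1532] ang 129.81 zax [ 0.  0. -1.] F [-0.1  0.6 -1.1] M [0.01 0.08 0.04]
t 13.1667 tcp [0.454  0.0968 0.1547] ang 129.81 zax [ 0.  0. -1.] F [-0.4  0.1 -1.7] M [ 0.04  0.12 -0.02]
t 13.4167 tcp [0.4537 0.0968 0.156 ] ang 129.81 zax [-0. -0. -1.] F [ 0.3 -0.2 -3.2] M [0.2  0.1  0.06]
```

```bash
f(){ cat >/dev/null; python3 go.py .4531 .0959 .1 129.7|head -1; }
python3 -m crank '[[[1,0,0,-0.001,0],[1,0,0,-0.001,0],[1,0,0,-0.001,0]]]'|f
python3 -m crank '[[[1,0,0,-0.001,0],[1,0,0,-0.001,0],[1,0,0,-0.001,0]]]'|f
python3 -m crank '[[[1,0,0,-0.001,0],[1,0,0,-0.001,0],[1,0,0,-0.001,0]]]'|f
```

```text
t 13.6667 tcp [0.4538 0.0968 0.157 ] ang 129.81 zax [-0. -0. -1.] F [ 0.2  0.3 -3.9] M [ 0.2   0.14 -0.02]
t 13.9167 tcp [0.4538 0.0968 0.158 ] ang 129.81 zax [-0. -0. -1.] F [-0.5 -0.2 -4.3] M [0.16 0.16 0.02]
t 14.1667 tcp [0.4538 0.0968 0.1591] ang 129.81 zax [-0.  0. -1.] F [ 0.1 -0.2 -5.3] M [0.18 0.14 0.02]
```

```bash
f(){ cat >/dev/null; python3 go.py .4531 .0959 .1 129.7|head -1; }
python3 -m crank '[[[1,0,0,-0.001,0],[1,0,0,-0.002,0],[1,0,0,-0.002,0]]]'|f
python3 -m crank '[[[1,0,0,-0.0007,0],[1,0,0,-0.0007,0],[1,0,0,-0.0007,0]]]'|f
python3 -m crank '[[[1,0,0,-0.0006,0],[1,0,0,-0.0006,0],[1,0,0,-0.0006,0]]]'|f
```

```text
t 14.4167 tcp [0.4538 0.0968 0.1612] ang 129.81 zax [-0.  0. -1.] F [ 0.3  0.7 -6. ] M [0.28 0.3  0.06]
t 14.6667 tcp [0.4538 0.0968 0.1617] ang 129.81 zax [-0. -0. -1.] F [ 0.1 -0.6 -5.4] M [0.26 0.34 0.02]
t 14.9167 tcp [0.4538 0.0968 0.1623] ang 129.81 zax [-0. -0. -1.] F [-0.5  0.5 -5.8] M [ 0.31  0.36 -0.02]
```

```bash
f(){ cat >/dev/null; python3 go.py .4531 .0959 .1 129.7|head -1; }
python3 -m crank '[[[1,0,0,-0.0005,0],[1,0,0,-0.0005,0],[1,0,0,-0.0005,0]]]'|f
python3 -m crank '[[[1,0,0,-0.0005,0],[1,0,0,-0.0005,0],[1,0,0,-0.0005,0]]]'|f
```

```text
t 15.1667 tcp [0.4538 0.0968 0.1628] ang 129.81 zax [-0. -0. -1.] F [-0.8  0.1 -5.6] M [0.23 0.4  0.04]
t 15.4167 tcp [0.4538 0.0968 0.1633] ang 129.81 zax [-0. -0. -1.] F [-1.2 -0.2 -6. ] M [ 0.29  0.38 -0.09]
```

```bash
python3 - <<'E'
from h import *
j=vision.capture('scene')[:,:,::-1];cv2.imwrite('pics/scene3.png',j)
cv2.imwrite('pics/z7.png',cv2.resize(j[190:265,310:410],(800,600),interpolation=cv2.INTER_CUBIC))
E
```

View pics/z7.png

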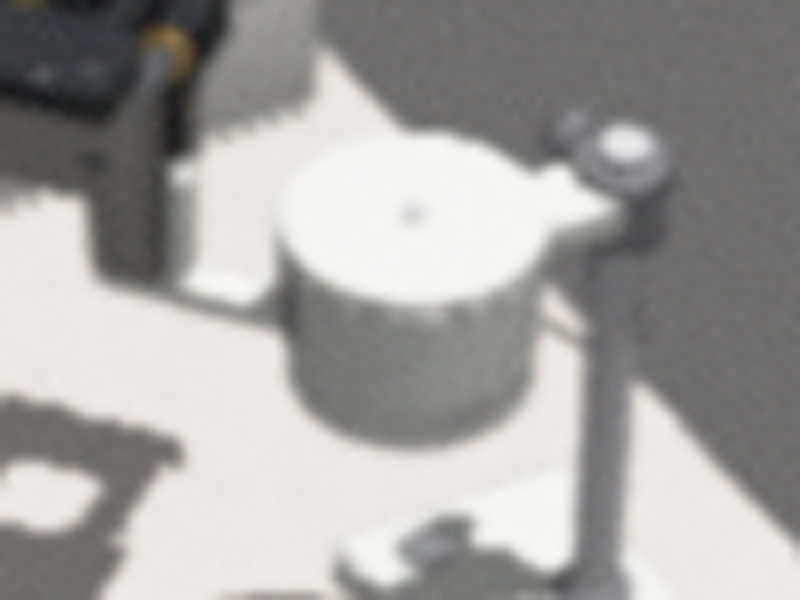

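The puck is now nearly flush with the head, and level. I'll back off 0.8 mm and turn about the ring's axis, watching the forces.

```bash
f(){ cat >/dev/null; python3 go.py .4531 .0959 .1 129.7|head -1; }
python3 -m crank '[[[1,0,0,0.0008,0],[1,0,0,0.0008,0],[1,-0.0001,-0.0043,0.0008,-3],[1,-0.0004,-0.0086,0.0008,-6],[1,-0.001,-0.0128,0.0008,-9],[1,-0.0018,-0.017,0.0008,-12],[1,-0.0018,-0.017,0.0008,-12]]]'|f
```

```text
t 16.05 tcp [0.4421 0.0844 0.1628] ang 141.89 zax [ 0.001  0.    -1.   ] F [ 1.   0.6 -5.6] M [0.41 0.32 0.08]
```

```bash
f(){ cat >/dev/null; python3 go.py .4531 .0959 .1 129.7|head -1; }
python3 -m crank '[[[1,-0.0001,-0.0043,0,-3],[1,-0.0004,-0.0086,0,-6],[1,-0.001,-0.0128,0,-9],[1,-0.0018,-0.017,0,-12],[1,-0.0018,-0.017,0,-12]]]'|f
python3 -m crank '[[[1,-0.0001,-0.0043,0,-3],[1,-0.0004,-0.0086,0,-6],[1,-0.001,-0.0128,0,-9],[1,-0.0018,-0.017,0,-12],[1,-0.0018,-0.017,0,-12]]]'|f
```

```text
t 16.4667 tcp [0.433  0.0699 0.1627] ang 153.8 zax [ 0.  0. -1.] F [ 0.9  1.2 -5.7] M [0.36 0.38 0.1 ]
t 16.8833 tcp [0.4272 0.0539 0.1627] ang 165.74 zax [ 0.  0. -1.] F [ 0.1  1.2 -5.9] M [0.3  0.41 0.03]
```

```bash
f(){ cat >/dev/null; python3 go.py .4243 .0354 .1627 178.2; }
python3 -m crank '[[[1,-0.0001,-0.0043,0,-3],[1,-0.0004,-0.0086,0,-6],[1,-0.001,-0.0128,0,-9],[1,-0.0018,-0.017,0,-12],[1,-0.0018,-0.017,0,-12],[1,-0.0018,-0.017,0,-12]]]'|f
```

```text
t 17.3833 tcp [0.4248 0.0372 0.1626] ang 177.6 zax [-0. -0. -1.] F [-0.2  0.2 -6.4] M [-0.04  0.47 -0.04]
shift mm [ 0.4 -1.8 -0.1] turn -0.6
```

```bash
f(){ cat >/dev/null; python3 go.py .4243 .0354 .1573 178.2|head -1; }
python3 -m crank '[[[1,0,-0.0008,0.001,-0.5],[1,0,-0.0008,0.002,-0.5],[1,0,-0.0008,0.003,-0.5],[1,0,-0.0008,0.003,-0.5],[1,0,-0.0008,0.003,-0.5]]]'|f
python3 -m crank '[[[1,0,0,0.001,0],[1,0,0,0.001,0],[1,0,0,0.001,0]]]'|f
python3 -m crank '[[[1,0,0,0.0007,0],[1,0,0,0.0007,0],[1,0,0,0.0007,0]]]'|f
python3 -m crank '[[[1,0,0,0.0005,0],[1,0,0,0.0005,0],[1,0,0,0.0005,0]]]'|f
```

```text
t 17.8 tcp [0.4247 0.0363 0.1596] ang 178.29 zax [ 0. -0. -1.] F [-0.8 -1.  -5.1] M [-0.05  0.35 -0.03]
t 18.05 tcp [0.4247 0.0363 0.1586] ang 178.3 zax [ 0.  0. -1.] F [-0.9  0.5 -4.3] M [-0.04  0.33 -0.06]
t 18.3 tcp [0.4247 0.0363 0.1579] ang 178.31 zax [ 0.  0. -1.] F [-0.2 -1.3 -4. ] M [-0.03  0.36 -0.04]
t 18.55 tcp [0.4247 0.0363 0.1575] ang 178.31 zax [ 0.  0. -1.] F [-1.6  0.1 -3.2] M [-0.01  0.38 -0.02]
```

```bash
f(){ cat >/dev/null; python3 go.py .4243 .0354 .1573 178.2|head -1; }
python3 -m crank '[[[1,0,0,0.0005,0],[1,0,0,0.0005,0],[1,0,0,0.0005,0]]]'|f
python3 -m crank '[[[1,0,0,0.0005,0],[1,0,0,0.0005,0],[1,0,0,0.0005,0]]]'|f
python3 -m crank '[[[1,0,0,0.0005,0],[1,0,0,0.0005,0],[1,0,0,0.0005,0]]]'|f
```

```text
t 18.8 tcp [0.4247 0.0363 0.1573] ang 178.31 zax [ 0.  0. -1.] F [-3.7 -0.2  3.1] M [-0.14  0.63 -0.01]
t 19.05 tcp [0.4247 0.0363 0.1571] ang 178.31 zax [ 0.  0. -1.] F [-5.2 -0.8  8.3] M [-0.2   0.86  0.  ]
t 19.3 tcp [0.4248 0.0363 0.1569] ang 178.31 zax [ 0.     0.001 -1.   ] F [-7.6 -1.1 14. ] M [-0.27  1.14 -0.05]
```

Firm support comes at z = 0.1573, the pocket-floor height. I'll take the load off and open.

```bash
f(){ tail -2; python3 go.py .4243 .0354 .1573 178.2|head -1; }
python3 -m crank '[[[1,0,0,-0.0005,0],[1,0,0,-0.001,0],[1,0,0,-0.0012,0],[1,0,0,-0.0012,0]]]' 10|f
python3 -m crank '[[[1,0,0,0,0],[0.8,0,0,0,0],[0.75,0,0,0,0],[0.7,0,0,0,0],[0.6,0,0,0,0],[0.6,0,0,0,0],[0.6,0,0,0,0]]]'|f
```

```text
grip_width: 0.131
finger_force: 10.0
t 19.6333 tcp [0.4248 0.0363 0.1571] ang 178.32 zax [ 0.  0. -1.] F [-1.6  0.3  1.4] M [-0.01  0.49  0.03]
grip_width: 0.401
finger_force: 0.0
t 20.2167 tcp [0.4247 0.0363 0.1571] ang 178.31 zax [ 0.  0. -1.] F [-0.   0.1  0.2] M [ 0.08 -0.02  0.05]
```

```bash
python3 -m crank '[[[0.6,0,0,-0.02,0],[0.6,0,0,-0.05,0],[0.6,0,0,-0.08,0],[0.6,0,0,-0.1,0],[0.6,0.02,0.03,-0.12,0],[0.6,0.02,0.06,-0.13,0],[0.6,0.02,0.09,-0.13,0],[0.6,0.02,0.12,-0.13,0],[0.6,0.02,0.14,-0.13,0],[0.6,0.02,0.14,-0.13,0],[0.6,0.02,0.14,-0.13,0]]]'; python3 - <<'E'
from h import *
a=vision.capture('top')[:,:,::-1];b=vision.capture('scene')[:,:,::-1]
cv2.imwrite('pics/z8.png',np.hstack([cv2.resize(a[170:290,280:400],(400,400),interpolation=cv2.INTER_CUBIC),cv2.resize(b[190:290,310:410],(400,400),interpolation=cv2.INTER_CUBIC)]))
E
```

```text
time_s: 21.13
tool_pos: [0.4086, 0.1773, 0.2868]
eef_rot: [[-1.0, 0.027, -0.0], [0.027, 1.0, -0.001], [0.0, -0.001, -1.0]]
wrist_force: [-0.4, -0.8, 0.5]
grip_width: 0.396
finger_force: 0.0
```

View pics/z8.png

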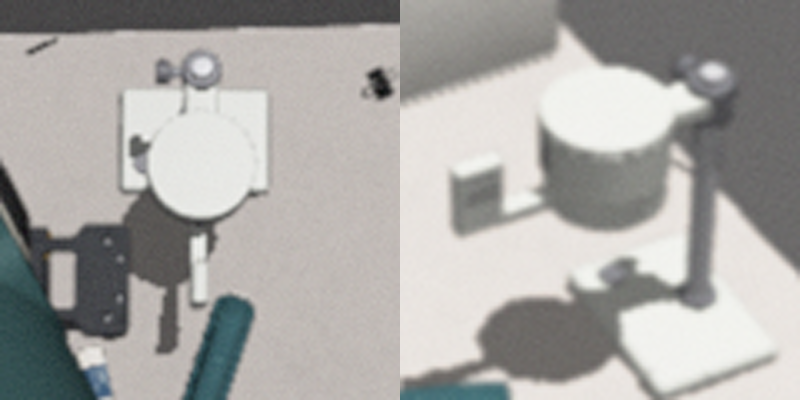

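The module hangs by itself with its tab at (199,270) in the top crop, straight opposite the column at (201,70). It's level, the bystanders are in place, and the arm is clear.

```bash
python3 -c "
from rig import sign_off; print(sign_off())"
```

```text
the job is handed in; nothing more can be done
None
```

The light module hangs locked and level in the ring with its tab pointing straight away from the column; it is released, the other things on the desk look unmoved in the last views, and the job is handed in at about 21 s (no verdict was returned).

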